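# Shut the keys away, open the stapler bay

### The job

The small white desk locker has two bays side by side, each with a clear sash that slides straight up and down, and both sashes have been left about half open. Pull the sash in front of the keys down until it is fully shut, and lift the sash in front of the stapler as far up as it goes, so that the keys are put away and the stapler can be reached. Leave the keys and the stapler lying where they are and let go of both sashes.

Things in the scene. Friction and masses are not known exactly. Their poses are not given: they have to be found in the camera images.
- left_handle (a point): Middle of the black handle bar on top of the left (+y) clear sash: bar 70 mm long, 14 thick, 16 high, on two posts, free space 40 mm below its middle on both faces: pinch it from above across its thickness. Site x: level, into the locker, square to the sash; y: along the bar; z up. Bar middle at z = 0.175 m when shut, 0.275 m when fully up (100 mm travel); it starts 35 to 65 mm above shut.
- right_handle (a point): The same point, axes, sizes and heights on the right (-y) sash; the two bars' middles are 177 mm apart. A sash moves with about 2 to 9 N and stays by friction wherever it is left. The white locker is fixed, 360 mm wide, 160 deep, turned up to 12 degrees; clear roof 125 mm above the desk, aluminium guide uprights to 169 mm, 72 mm or more to either side of a bar's middle.
- keys: Bunch of flat silver keys with a blue fob, 101 x 122 x 8 mm, lying on the locker's floor in one of the two bays (it may be either), about 80 mm behind the handle of that bay's sash. Origin: centre of its underside, z up.
- stapler: Blue and black half-strip stapler, 132 x 71 x 46 mm, lying on the locker's floor in the other bay, about 80 mm behind the handle of that bay's sash. Origin: centre of its underside, z up.

How it is judged:
At the end, for the whole second after the job is handed in: The sash in front of the keys is shut to within 12 mm of its lower stop, the sash in front of the stapler is up to within 12 mm of its upper stop, and keys and stapler still lie in their bays (((horizontal distance between keys and left_handle below 0.12 m and horizontal distance between stapler and right_handle below 0.12 m and height (world z) of left_handle below 0.187 m and height (world z) of right_handle above 0.263 m) or (horizontal distance between keys and right_handle below 0.12 m and horizontal distance between stapler and left_handle below 0.12 m and height (world z) of right_handle below 0.187 m and height (world z) of left_handle above 0.263 m))); the robot touches nothing.
It fails at once if the keys are shifted by more than 30 mm (distance of keys from where it was at the start of the episode above 0.03 m).
It fails at once if the stapler is shifted by more than 30 mm (distance of stapler from where it was at the start of the episode above 0.03 m).
It also fails if it takes over 45 s, if anything falls off the work surface, if the arm or the gripper's body presses on something with over 40 N, if the wrist force passes 120 N, or if a joint passes its speed limit or range.

### The arm

A 6-joint arm with a two-finger parallel gripper is mounted at the origin on the work surface; the furniture and walls round the work are solid. World frame = base frame: x ahead of the robot, y to its left, z up, the work surface at z = 0. Lengths are in m, angles in rad, forces in N, time in s.
With the tool pointing down it reaches from about 0.425 to 0.925 m from the base axis. Payload 12.5 kg.
Tool frame: the origin (TCP) lies midway between the tips of the shut fingers; the grasp point (between the pads) lies 19 mm behind it; z points along the fingers, y is the line along which they close (so a half turn about z gives the same grasp; the last joint's range is limited). The gripper opens to 85 mm and grips with 20 to 120 N. Pads are 22 mm wide; open, the fingers measure 114 mm over their backs; the gripper's body (76 mm by 85 mm) begins 54 mm behind the grasp point. The pads swing forward as they close: fully open they stand 13 mm farther back than shut.
Start: joints at [-1.269, 0.491, 1.559, -0, 1.092, -0.106], TCP at [0.248, -0.574, 0.231] pointing down, gripper open.
Joint ranges: [-3.1, 3.1], [-0.84, 2.19], [0.05, 2.79], [-1.13, 4.28], [0.06, 2.93], [-2.69, 2.69]. Speed limits (rad/s): [2.22, 2.22, 2.79, 3.14, 3.14, 3.14].

### API

Orientations are given as a unit quaternion [x, y, z, w].
In Python, from station import * gives the robot as it stands. The module is installed in compiled form; this text tells all that it offers.
- The arm moves only by the shell command python3 -m pendant 'ROWS' [OPENING] [FORCE]. ROWS is JSON, a list of rows, each a list of 4 numbers: the shift along the world's x, y, z in m, then the turn about the world's z in degrees. In form: [[tx, ty, tz, roll], ...]. A call has exactly 5 rows; each row is the pose to reach, as a shift and turn from the pose commanded when the call began; what a row does not reach only later rows make up. A row lasts 1/8 s, in which the tool goes at most 62.5 mm and 10.7 degrees, less where a joint would pass 70% of its speed; a pose out of reach is approached as far as the arm can. A call with a gripper value outside its range is refused whole. OPENING is the opening, from 0 (shut) to 1 (fully open), set as the call begins (- or left out, the last holds). The fingers move at their own pace and stop on an object; FORCE is the grip in N (left out, the last holds). Time passes only in rows, so rows that repeat a pose let the fingers close, or fill a call up. It gives the time, the measured TCP pose, the force, the opening and the grip force at its end, in the units of the state.
- get_state(): the state, without advancing time (a new reading comes with each control period).
- capture(name): name is "scene" or "top" or "wrist"; returns the picture (480x640x3 uint8, red, green, blue); there is no depth.
- camera_params(name): a dict with "mtx" (3x3 intrinsics, pixels), "k1" (the pictures are not rectified: a ray, as slopes to the right and down, at radius r is drawn at 1 + k1 r^2 times it, then the intrinsics apply), "eye" and "orientation" of the camera in the world; the wrist camera has in their place "hand_eye" (4x4, takes a point from camera to tool coordinates, whose origin is the TCP and whose axes are the flange's). Camera axes: x right, y down, z forward; pixel columns grow to the right and rows downward; lengths in m; the calibration is good to about 2 mm. A picture is of the moment at which its call begins: read the wrist's pose just before it. camera_params takes no time and is no camera call.
- sign_off(): hands the job in; it is judged then, once.
The state is a dict: "time": time; "q": joint angles; "joint_velocities": joint speeds; "effort": joint torques, N m; "position": TCP position; "orientation": TCP orientation; "ft_force": force on the tool from outside, world axes, zero at the start; "moment": the same for the moment, N m; "width": opening from 0.0 (shut) to 1.0 (fully open); "grip_force": force on a finger pad.
Only numpy, scipy, OpenCV 4.12 (cv2) and the standard library are available. Lean on these libraries where they do the work, as an engineer would, in place of code of your own. Each camera call takes 0.05 s, during which the arm holds its last target. There are 200 camera calls.

## Working session

There is one attempt and no reset: what is moved stays moved. The work goes in short steps, Python scripts to look and compute and a shell command to move; the robot and the scene stay as the last step left them, time stands still between calls to the robot, and variables do not carry over. Pictures are saved under pics/ and viewed, at most 10 in all, crops included, and the job is handed in when it is done.

```bash
mkdir -p pics; python3 - <<'E'
from station import *
import cv2
for n in ("scene","top"):
    p=camera_params(n); print(n,p)
    cv2.imwrite(f"pics/{n}0.png",capture(n)[:,:,::-1])
s=get_state(); print(s["time"],s["position"],s["orientation"])
E
```

```text
scene {'mtx': array([[557.85340887,   0.        , 324.5433258 ],
       [  0.        , 557.85340887, 235.85958022],
       [  0.        ,   0.        ,   1.        ]]), 'k1': 0.04102992310104831, 'eye': array([0.78816937, 0.48907106, 0.7314512 ]), 'orientation': array([ 0.20582253,  0.9033894 , -0.36900196, -0.0732272 ])}
top {'mtx': array([[450.41233409,   0.        , 313.62631056],
       [  0.        , 450.41233409, 241.64042571],
       [  0.        ,   0.        ,   1.        ]]), 'k1': -0.02272087727232417, 'eye': array([ 0.42441837, -0.02177466,  0.97541792]), 'orientation': array([ 0.70799482, -0.70163599,  0.06545145, -0.04654428])}
0.1 [ 0.24781043 -0.57354441  0.23080103] [ 9.79287644e-01  2.02473366e-01 -4.47179562e-05 -4.95256988e-04]
```

View pics/scene0.png

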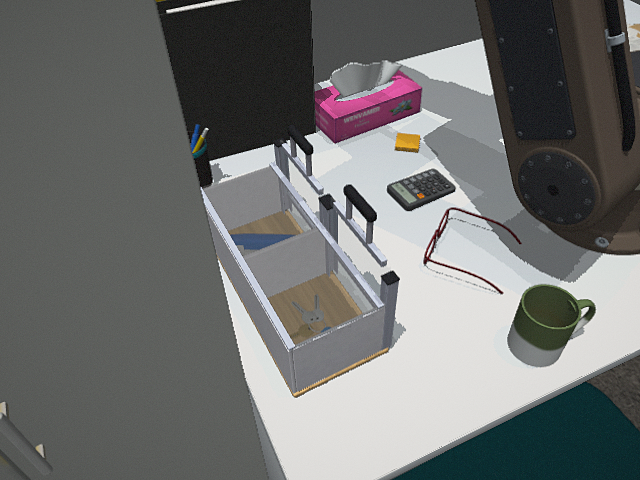

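View pics/top0.png

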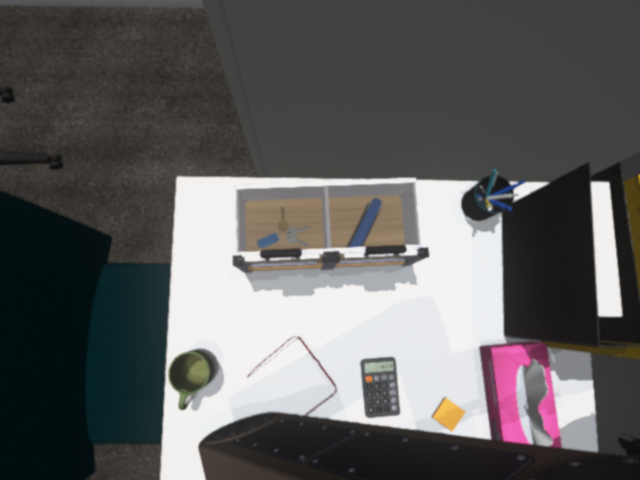

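The top view shows the keys in the left (+y) bay at about (285,232) and the stapler in the right bay at (365,225). The bars are near (281,253) and (386,250) in top, and (360,203) and (300,140) in scene. I'll triangulate the bars next.

```bash
cat > h.py <<'E'
import numpy as np, cv2
from scipy.spatial.transform import Rotation as R
from station import *
def ray(n,uv):
    p=camera_params(n); d=cv2.undistortPoints(np.array([[uv]],float),p["mtx"],np.array([p["k1"],0,0,0.]))[0,0]
    v=R.from_quat(p["orientation"]).apply([*d,1]); return p["eye"],v/np.linalg.norm(v)
def tri(a,b):
    (o1,d1),(o2,d2)=a,b
    s=np.linalg.lstsq(np.c_[d1,-d2],o2-o1,rcond=None)[0]
    p,q=o1+s[0]*d1,o2+s[1]*d2
    return (p+q)/2,np.linalg.norm(p-q)*1000
def blobs(im,box,thr=60):
    x0,y0,x1,y1=box; m=(im[y0:y1,x0:x1].max(2)<thr).astype(np.uint8)
    n,l,st,c=cv2.connectedComponentsWithStats(m)
    return [(st[i][:5]+[x0,y0,0,0,0],c[i]+[x0,y0], cv2.minAreaRect(np.argwhere(l==i)[:,::-1].astype(np.float32)+np.float32([x0,y0]))) for i in range(1,n) if st[i][4]>40]
E
python3 - <<'E'
from h import *
T,S=cv2.imread("pics/top0.png"),cv2.imread("pics/scene0.png")
for b in blobs(T,(225,235,440,275)): print("T",*b)
for b in blobs(S,(270,120,400,300)): print("S",*b)
a=cv2.resize(T[235:275,225:435],None,fx=3.8,fy=3.8,interpolation=0);b=cv2.resize(S[120:270,270:400],None,fx=2.8,fy=2.8,interpolation=0)
o=np.zeros((580,800,3),np.uint8);o[:a.shape[0],:a.shape[1]]=a;o[155:155+b.shape[0],:b.shape[1]]=b
cv2.imwrite("pics/crop.png",o)
E
```

```text
T [366 246  39   8 226] [385.2920354  249.40707965] ((385.0, 249.5), (7.0, 38.0), 90.0)
T [262 250  38   8 227] [280.68281938 253.02643172] ((280.5260925292969, 253.282470703125), (6.59633731842041, 37.146034240722656), 88.09085083007812)
S [ 270  120   46   36 1091] [292.20439963 132.51970669] ((292.5, 137.5), (35.0, 45.0), 90.0)
S [344 185  33  38 487] [359.77207392 203.49075975] ((359.470947265625, 203.2295379638672), (44.790157318115234, 11.83395767211914), 49.184913635253906)
S [387 188  13  16  64] [393.09375 195.125  ] ((393.25006103515625, 195.25003051757812), (19.091880798339844, 2.8284268379211426), 45.0)
S [319 195  16  15 143] [326.53146853 201.66433566] ((327.3346252441406, 201.57308959960938), (15.874749183654785, 11.22634220123291), 52.12501525878906)
S [381 271  19  14 156] [389.81410256 277.8525641 ] ((389.9000549316406, 277.8000183105469), (11.180338859558105, 15.20526123046875), 63.43495178222656)
```

View pics/crop.png

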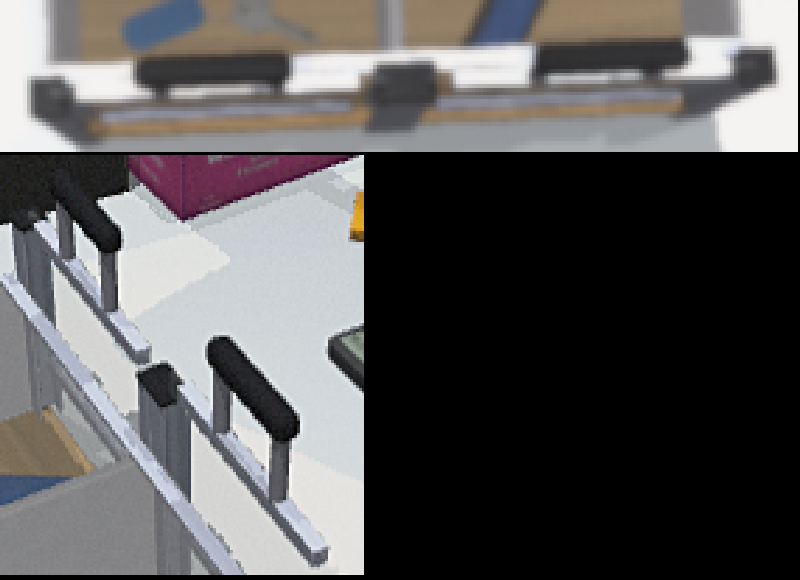

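The crop shows both bars clearly. The right bar's middle is at about (301.2,140.4) in scene and the left bar's at (359.7,203.4).

```bash
python3 - <<'E'
from h import *
L,e=tri(ray("top",(280.6,253.1)),ray("scene",(359.7,203.4))); print(L,e)
Q,f=tri(ray("top",(385.2,249.5)),ray("scene",(301.2,140.4))); print(Q,f)
d=L-Q; print(np.linalg.norm(d[:2]),"yaw of bar axis from y",np.degrees(np.arctan2(-d[0],d[1])))
s=get_state(); print(s["position"],R.from_quat(s["orientation"]).as_matrix().round(3),s["width"],s["q"])
E
```

```text
[0.52351643 0.01331124 0.23312307] 0.38835320084034236
[ 0.53226442 -0.16284313  0.2225232 ] 1.1856918868819877
0.17637145157560277 yaw of bar axis from y 2.8430277550780123
[ 0.24781043 -0.57354441  0.23080103] [[ 0.918  0.397 -0.   ]
 [ 0.397 -0.918  0.001]
 [ 0.    -0.001 -1.   ]] 1.0050985815828049 [-1.26862920e+00  4.91468650e-01  1.55940064e+00  9.22998862e-06
  1.09171787e+00 -1.05603071e-01]
```

```bash
python3 - <<'E'
from h import *
def pl(n,uv,ax,v):
    o,d=ray(n,uv); return (o+d*(v-o[ax])/d[ax]).round(3)
for uv in [(503,340),(505,225),(262,178),(418,178),(483,348),(238,187),(416,183),(237,268)]: print(uv,"z0",pl("top",uv,2,0),"z.125",pl("top",uv,2,.125))
y=pl("top",(503,340),2,0)[1]
for uv in [(597,345),(590,165),(585,165)]: print(uv,"panel plane",pl("top",uv,1,y))
for uv in [(313,60),(313,5),(160,5),(186,120)]: print("scene",uv,pl("scene",uv,1,y))
cv2.imwrite("pics/wrist0.png",capture("wrist")[:,:,::-1])
E
```

```text
(503, 340) z0 [ 0.37  -0.457  0.   ] z.125 [ 0.377 -0.401  0.125]
(505, 225) z0 [ 0.623 -0.477  0.   ] z.125 [ 0.598 -0.418  0.125]
(262, 178) z0 [0.724 0.069 0.   ] z.125 [0.685 0.058 0.125]
(418, 178) z0 [ 0.729 -0.283  0.   ] z.125 [ 0.69  -0.249  0.125]
(483, 348) z0 [ 0.354 -0.412  0.   ] z.125 [ 0.363 -0.362  0.125]
(238, 187) z0 [0.702 0.122 0.   ] z.125 [0.666 0.104 0.125]
(416, 183) z0 [ 0.717 -0.278  0.   ] z.125 [ 0.68  -0.245  0.125]
(237, 268) z0 [0.521 0.118 0.   ] z.125 [0.509 0.1   0.125]
(597, 345) panel plane [ 0.381 -0.457  0.316]
(590, 165) panel plane [ 0.649 -0.457  0.337]
(585, 165) panel plane [ 0.653 -0.457  0.326]
scene (313, 60) [ 0.38  -0.457  0.176]
scene (313, 5) [ 0.376 -0.457  0.284]
scene (160, 5) [ 0.649 -0.457  0.338]
scene (186, 120) [ 0.652 -0.457  0.117]
```

View pics/wrist0.png

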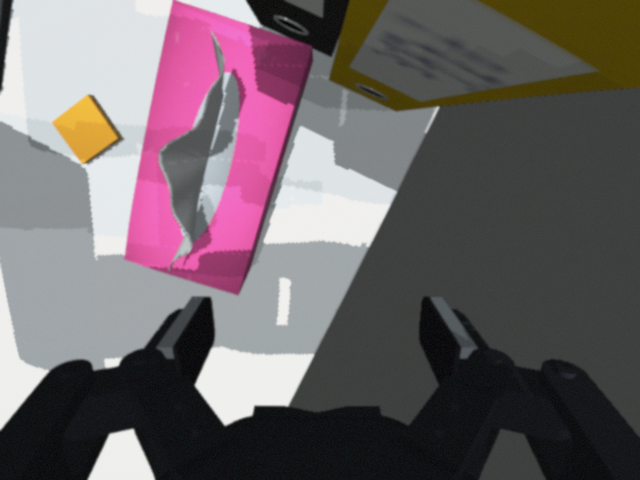

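The wrist view shows the tissue box, and tall binders top right at about (400,60). From the other views the binders stand at x 0.37–0.65, y < −0.457, and are about 0.33 high. I'll go up before swinging across.

```bash
python3 -m pendant '[[0,0.01,0.06,0],[0,0.03,0.12,0],[0,0.07,0.17,10],[0.02,0.12,0.17,20],[0.04,0.17,0.17,30]]' 1 60 && python3 -m pendant '[[0.03,0.05,0,10],[0.06,0.1,0,20],[0.09,0.15,0,30],[0.12,0.2,0,39.4],[0.15,0.25,0,39.4]]'
```

```text
time: 0.78
position: [0.288, -0.4022, 0.4017]
orientation: [0.892, 0.451, 0.0, 0.001]
ft_force: [1.3, 0.8, 0.4]
width: 0.998
grip_force: 0.0
time: 1.4
position: [0.4385, -0.152, 0.4014]
orientation: [0.689, 0.725, 0.0, 0.0]
ft_force: [0.5, -1.0, -0.3]
width: 0.998
grip_force: 0.0
```

```bash
python3 -m pendant '[[0.025,0.05,0,0],[0.05,0.1,0,0],[0.085,0.165,-0.02,0],[0.085,0.165,-0.06,0],[0.085,0.165,-0.06,0]]'; python3 - <<'E'
from h import *
s=get_state(); y=R.from_quat(s["orientation"]).as_matrix()[:,1]; print(s["position"],np.degrees(np.arctan2(y[1],y[0])))
cv2.imwrite("pics/wrist1.png",capture("wrist")[:,:,::-1])
p=camera_params("wrist");H=p["hand_eye"]
def proj(P):
    c=np.linalg.inv(H)@np.r_[R.from_quat(s["orientation"]).inv().apply(np.array(P)-s["position"]),1]
    return cv2.projectPoints(c[None,:3],np.zeros(3),np.zeros(3),p["mtx"],np.array([p["k1"],0,0,0.]))[0].ravel()
print(proj([.5235,.0133,.233+.008]),proj([.5235,.0483,.241]),proj([.5235,-.0217,.241]))
E
```

```text
time: 2.02
position: [0.5221, 0.0122, 0.3389]
orientation: [0.689, 0.725, -0.002, -0.002]
ft_force: [0.1, 0.7, 1.0]
width: 0.997
grip_force: 0.0
[0.52208754 0.01216232 0.33893715] 2.876025327139099
[319.31661492 232.75279568] [322.04500462 183.44336681] [316.79977861 278.12742856]
```

View pics/wrist1.png

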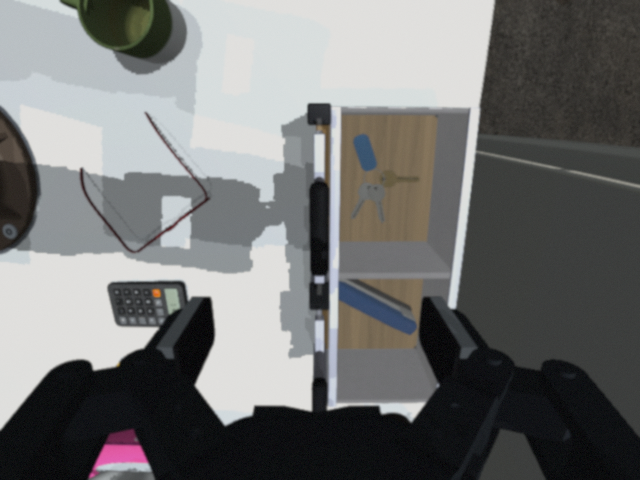

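The wrist view shows the left bar at (319,182)–(319,275), within 4 px of my prediction. I'll descend and close on it.

```bash
python3 -m pendant '[[0.001,0.001,-0.04,0],[0.001,0.001,-0.08,0],[0.001,0.001,-0.115,0],[0.001,0.001,-0.125,0],[0.001,0.001,-0.125,0]]' && python3 -m pendant '[[0,0,0,0],[0,0,0,0],[0,0,0,0],[0,0,0,0],[0,0,0,0]]' 0 60
```

```text
time: 2.7
position: [0.5245, 0.0115, 0.2177]
orientation: [0.69, 0.724, 0.0, 0.001]
ft_force: [0.6, 0.2, -1.1]
width: 1.001
grip_force: 0.0
time: 3.32
position: [0.5234, 0.0123, 0.2163]
orientation: [0.69, 0.724, -0.0, -0.0]
ft_force: [-5.8, -1.5, 2.9]
width: 0.151
grip_force: 60.7
```

```bash
python3 -m pendant '[[0,0,-0.012,0],[0,0,-0.024,0],[0,0,-0.036,0],[0,0,-0.048,0],[0,0,-0.054,0]]' && python3 -m pendant '[[0,0,-0.001,0],[0,0,-0.002,0],[0,0,-0.003,0],[0,0,-0.004,0],[0,0,-0.004,0]]'
```

```text
time: 3.95
position: [0.5234, 0.0123, 0.1618]
orientation: [0.69, 0.724, -0.0, -0.001]
ft_force: [-5.1, -1.2, 2.6]
width: 0.153
grip_force: 60.9
time: 4.58
position: [0.5234, 0.0123, 0.1584]
orientation: [0.69, 0.724, -0.0, -0.0]
ft_force: [-5.4, -0.5, 1.1]
width: 0.151
grip_force: 60.6
```

```bash
python3 -m pendant '[[0,0,-0.001,0],[0,0,-0.002,0],[0,0,-0.003,0],[0,0,-0.003,0],[0,0,-0.003,0]]'
```

```text
time: 5.2
position: [0.5235, 0.0123, 0.1573]
orientation: [0.69, 0.724, 0.0, 0.0]
ft_force: [-13.4, -1.2, 23.2]
width: 0.152
grip_force: 63.8
```

```bash
python3 -m pendant '[[0,0,0.002,0],[0,0,0.002,0],[0,0,0.002,0],[0,0,0.002,0],[0,0,0.002,0]]' 1 && python3 -m pendant '[[0,0,0.05,0],[0,0,0.1,0],[0,0,0.15,0],[0.003,-0.055,0.17,0],[0.006,-0.11,0.17,0]]' && python3 -m pendant '[[0.002,-0.04,0,0],[0.003,-0.066,0,0],[0.003,-0.066,0,0],[0.003,-0.066,0,0],[0.003,-0.066,0,0]]'; python3 - <<'E'
from h import *
s=get_state(); print(s["position"])
T,S=capture("top"),capture("scene")
cv2.imwrite("pics/wrist2.png",capture("wrist")[:,:,::-1])
for b in blobs(S,(310,180,400,300)): print(*b)
p=camera_params("wrist");H=p["hand_eye"]
c=np.linalg.inv(H)@np.r_[R.from_quat(s["orientation"]).inv().apply(np.array([.532,-.163,.2305])-s["position"]),1]
print(cv2.projectPoints(c[None,:3],np.zeros(3),np.zeros(3),p["mtx"],np.array([p["k1"],0,0,0.]))[0].ravel())
E
```

```text
time: 5.82
position: [0.5239, 0.0122, 0.1572]
orientation: [0.69, 0.724, -0.0, -0.0]
ft_force: [-0.2, 0.9, 1.3]
width: 1.001
grip_force: 0.0
time: 6.45
position: [0.5303, -0.0987, 0.3293]
orientation: [0.689, 0.725, 0.001, 0.002]
ft_force: [0.2, -0.3, -1.7]
width: 1.001
grip_force: 0.0
time: 7.08
position: [0.5329, -0.1628, 0.3274]
orientation: [0.689, 0.724, 0.0, 0.0]
ft_force: [0.2, -0.1, 1.2]
width: 1.0
grip_force: 0.0
[ 0.53291573 -0.16281669  0.32742207]
[387 188  13  16  91] [394.21978022 194.82417582] ((394.4932556152344, 194.14251708984375), (19.171171188354492, 6.86126184463501), 47.72631072998047)
[319 195  19  15 183] [328.09289617 201.87978142] ((328.173095703125, 201.86538696289062), (17.36574935913086, 12.191104888916016), 52.12501525878906)
[343 216  32  38 441] [358.40816327 234.6462585 ] ((358.1405334472656, 234.5787811279297), (43.56470489501953, 10.980938911437988), 51.07245635986328)
[381 271  19  14 156] [389.81410256 277.8525641 ] ((389.9000549316406, 277.8000183105469), (11.180338859558105, 15.20526123046875), 63.43495178222656)
[315.11369322 234.71277942]
```

View pics/wrist2.png

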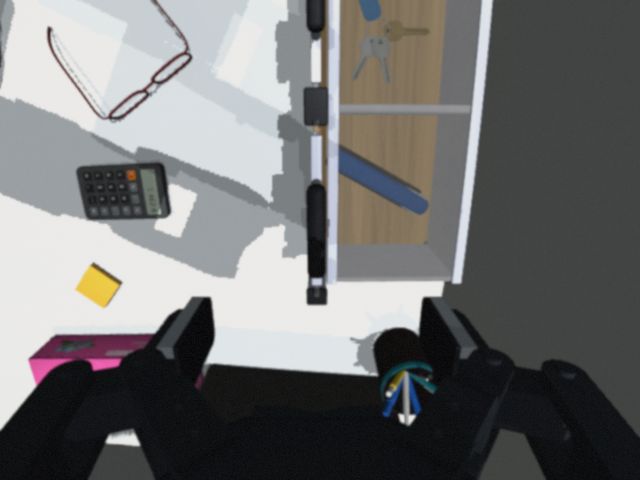

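The right bar is at about (316,230), close to the predicted (315,235), and the left bar has moved down. I'll descend, grip and lift.

```bash
python3 -m pendant '[[0,0,-0.04,0],[0,0,-0.08,0],[0,0,-0.113,0],[0,0,-0.123,0],[0,0,-0.123,0]]' && python3 -m pendant '[[0,0,0,0],[0,0,0,0],[0,0,0,0],[0,0,0,0],[0,0,0,0]]' 0 60 && python3 -m pendant '[[0,0,0.012,0],[0,0,0.024,0],[0,0,0.036,0],[0,0,0.045,0],[0,0,0.048,0]]'
```

```text
time: 7.85
position: [0.5331, -0.1636, 0.2046]
orientation: [0.69, 0.724, 0.0, -0.0]
ft_force: [-0.1, 0.1, 0.6]
width: 0.999
grip_force: 0.0
time: 8.48
position: [0.5328, -0.1638, 0.2045]
orientation: [0.69, 0.724, -0.0, 0.0]
ft_force: [-2.5, -0.1, 2.1]
width: 0.151
grip_force: 60.6
time: 9.1
position: [0.5327, -0.1637, 0.253]
orientation: [0.69, 0.724, 0.0, 0.0]
ft_force: [-1.0, -2.3, -7.6]
width: 0.151
grip_force: 59.4
```

```bash
python3 -m pendant '[[0,0,0.001,0],[0,0,0.002,0],[0,0,0.003,0],[0,0,0.004,0],[0,0,0.004,0]]'; python3 -m pendant '[[0,0,0.001,0],[0,0,0.001,0],[0,0,0.002,0],[0,0,0.002,0],[0,0,0.002,0]]'
```

```text
time: 9.72
position: [0.5327, -0.1638, 0.2559]
orientation: [0.69, 0.724, -0.0, -0.0]
ft_force: [-1.4, -3.8, -12.7]
width: 0.154
grip_force: 59.4
time: 10.35
position: [0.5326, -0.1637, 0.256]
orientation: [0.69, 0.724, -0.0, -0.001]
ft_force: [4.3, -5.7, -34.3]
width: 0.152
grip_force: 59.5
```

The upper stop is reached (bar ≈ 0.275 m). I'll release, retreat upward and check.

```bash
python3 -m pendant '[[0,0,-0.002,0],[0,0,-0.002,0],[0,0,-0.002,0],[0,0,-0.002,0],[0,0,-0.002,0]]' && python3 -m pendant '[[0,0,0,0],[0,0,0,0],[0,0,0,0],[0,0,0,0],[0,0,0,0]]' 1 && python3 -m pendant '[[0,0,0.04,0],[0,0,0.08,0],[0,0,0.12,0],[0,0,0.14,0],[0,0,0.14,0]]' && python3 -m pendant '[[-0.05,0,0,0],[-0.09,0,0,0],[-0.09,0,0,0],[-0.09,0,0,0],[-0.09,0,0,0]]'; python3 - <<'E'
import cv2
from station import *
S=capture("scene");T=capture("top")
cv2.imwrite("pics/end.png",cv2.hconcat([cv2.resize(S,(400,300)),cv2.resize(T,(400,300))])[:,:,::-1])
print(get_state()["position"])
cv2.imwrite("pics/endS.png",S[:,:,::-1])
E
```

```text
time: 10.98
position: [0.5327, -0.1637, 0.2559]
orientation: [0.69, 0.724, -0.0, -0.0]
ft_force: [1.0, -5.7, -24.8]
width: 0.148
grip_force: 60.9
time: 11.6
position: [0.533, -0.1637, 0.2565]
orientation: [0.69, 0.724, 0.0, 0.0]
ft_force: [0.2, 0.2, -0.1]
width: 0.997
grip_force: 0.0
time: 12.22
position: [0.5331, -0.1638, 0.3975]
orientation: [0.69, 0.724, 0.0, 0.001]
ft_force: [0.2, -0.3, -0.0]
width: 1.001
grip_force: 0.0
time: 12.85
position: [0.4435, -0.1638, 0.3957]
orientation: [0.69, 0.724, -0.0, -0.0]
ft_force: [-0.1, -0.6, -0.4]
width: 1.0
grip_force: 0.0
[ 0.4434359  -0.16374532  0.39576802]
```

View pics/endS.png

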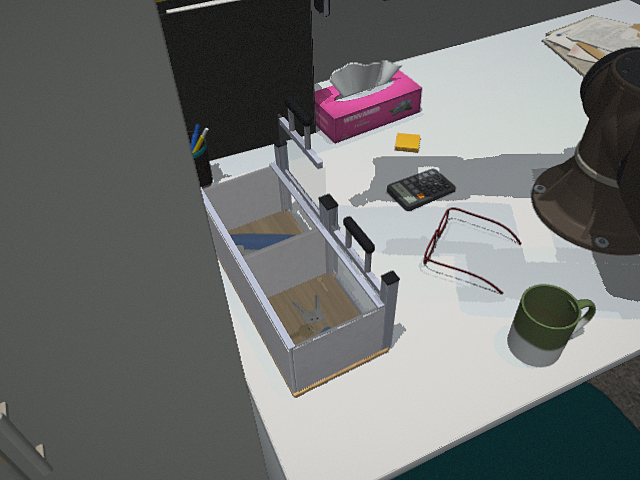

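The left sash is shut, with its bar at (359,235). The right sash is fully up, with its bar at about (300,115). The keys and stapler look unmoved and the arm is clear.

```bash
python3 -c "
from station import *
print(sign_off())"
```

```text
the job is handed in; nothing more can be done
None
```

I shut the left sash (in front of the keys) to its lower stop and raised the right sash (in front of the stapler) to its upper stop. Both are released, the keys and stapler look unmoved in the last picture, and I handed the job in at about 13 s; no verdict was returned.

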